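File the meal-sample pots in the fridge rack by day colour

TASK

The kitchen has sent up the week's meal-sample pots in the grey carrier, in no particular order; each day has its colour. Move all four into the fridge rack, each into the place marked with the colour of its lid, standing upright and flat on the floor of its place. Keep the pots upright, set them down rather than drop them, and leave the mug and the stapler where they are.

Things in the scene. Friction and masses are not known exactly. Their poses are not given: they have to be found in the camera images.
- pot_blue: Loose white plastic pot, blue lid. 72 mm tall, body 44 mm across, lid 50 mm across from 50 mm up; 0.08 to 0.17 kg. Origin: centre of underside, z up. Starts upright in the fixed grey carrier's straight row, 68 mm pitch (18 mm free between lids: put the fingers across the row). Carrier floor 8 mm, walls 26 mm, end grips 45 mm above the table.
- place_blue: Blue-marked place: fixed white square cell of the fridge rack, 62 mm inside, blue disc on its floor, blue tab along its +y side. Origin: centre of underside, z up, x along the row of four (68 mm pitch). Floor for the pot 4 mm above the origin, rim 20 mm; tab (to 49 mm out) and rack wires up to 28 mm, rack's end loops 40 mm above the table.
- pot_yellow: Loose white plastic pot, yellow lid. 72 mm tall, body 44 mm across, lid 50 mm across from 50 mm up; 0.08 to 0.17 kg. Origin: centre of underside, z up. Starts upright in the fixed grey carrier's straight row, 68 mm pitch (18 mm free between lids: put the fingers across the row). Carrier floor 8 mm, walls 26 mm, end grips 45 mm above the table.
- place_yellow: Yellow-marked place: fixed white square cell of the fridge rack, 62 mm inside, yellow disc on its floor, yellow tab along its +y side. Origin: centre of underside, z up, x along the row of four (68 mm pitch). Floor for the pot 4 mm above the origin, rim 20 mm; tab (to 49 mm out) and rack wires up to 28 mm, rack's end loops 40 mm above the table.
- pot_red: Loose white plastic pot, red lid. 72 mm tall, body 44 mm across, lid 50 mm across from 50 mm up; 0.08 to 0.17 kg. Origin: centre of underside, z up. Starts upright in the fixed grey carrier's straight row, 68 mm pitch (18 mm free between lids: put the fingers across the row). Carrier floor 8 mm, walls 26 mm, end grips 45 mm above the table.
- place_red: Red-marked place: fixed white square cell of the fridge rack, 62 mm inside, red disc on its floor, red tab along its +y side. Origin: centre of underside, z up, x along the row of four (68 mm pitch). Floor for the pot 4 mm above the origin, rim 20 mm; tab (to 49 mm out) and rack wires up to 28 mm, rack's end loops 40 mm above the table.
- pot_green: Loose white plastic pot, green lid. 72 mm tall, body 44 mm across, lid 50 mm across from 50 mm up; 0.08 to 0.17 kg. Origin: centre of underside, z up. Starts upright in the fixed grey carrier's straight row, 68 mm pitch (18 mm free between lids: put the fingers across the row). Carrier floor 8 mm, walls 26 mm, end grips 45 mm above the table.
- place_green: Green-marked place: fixed white square cell of the fridge rack, 62 mm inside, green disc on its floor, green tab along its +y side. Origin: centre of underside, z up, x along the row of four (68 mm pitch). Floor for the pot 4 mm above the origin, rim 20 mm; tab (to 49 mm out) and rack wires up to 28 mm, rack's end loops 40 mm above the table.
- mug: White mug standing on the table between the carrier and the rack, 80 mm across, 92 mm tall, handle (about 35 mm out) to its +y. Origin: centre of its underside. Bystander, not to be disturbed.
- stapler: Stapler with an orange top lying on the table between the carrier and the rack, 150 mm long (x), 36 mm wide, 54 mm tall. Origin: centre of its underside. Bystander, not to be disturbed.
Mind the look-alikes: they are no part of the job. Leave any pink or purple look-alike of the pot_red alone.

How it is judged (in metres and radians):
At the end, for the whole second after the job is handed in: Each of the four pots stands in the place of its lid's colour: axis within 12 mm of the place's centre, underside on the place's floor (1 to 8 mm above the place's origin), tilted less than 0.1 rad, at rest (under 0.02 m/s) (horizontal distance between pot_blue and place_blue below 0.012 m and z of pot_blue in the frame of place_blue between 0.001 and 0.008 m and angle between each of pot_blue, pot_yellow, pot_red, pot_green's own z axis and vertical below 0.1 rad and linear speed of each of pot_blue, pot_yellow, pot_red, pot_green below 0.02 m/s and horizontal distance between pot_yellow and place_yellow below 0.012 m and z of pot_yellow in the frame of place_yellow between 0.001 and 0.008 m and horizontal distance between pot_red and place_red below 0.012 m and z of pot_red in the frame of place_red between 0.001 and 0.008 m and horizontal distance between pot_green and place_green below 0.012 m and z of pot_green in the frame of place_green between 0.001 and 0.008 m); the robot touches nothing.
It fails at once if a pot is dropped: out of the fingers it moves faster than 0.6 m/s (a fall of about 18 mm) ((linear speed of pot_blue above 0.6 m/s and contact force between the fingers and pot_blue below 0.05 N) or (linear speed of pot_yellow above 0.6 m/s and contact force between the fingers and pot_yellow below 0.05 N) or (linear speed of pot_red above 0.6 m/s and contact force between the fingers and pot_red below 0.05 N) or (linear speed of pot_green above 0.6 m/s and contact force between the fingers and pot_green below 0.05 N)).
It fails at once if a pot is tipped by more than 0.7 rad (angle between any of pot_blue, pot_yellow, pot_red, pot_green's own z axis and vertical above 0.7 rad).
It fails at once if the mug or the stapler is moved by more than 25 mm (distance of any of mug, stapler from where it was at the start of the episode above 0.025 m).
It also fails if it takes over 102 s, if anything falls off the work surface, if the arm or the gripper's body presses on something with over 40 N, if the wrist force passes 120 N, or if a joint passes its speed limit or range.

ROBOT

A 6-joint arm with a two-finger parallel gripper is mounted at the origin on the work surface. World frame = base frame: x ahead of the robot, y to its left, z up, the work surface at z = 0. Lengths are in m, angles in degrees, forces in N, time in s.
With the tool pointing down it reaches from about 0.375 to 0.925 m from the base axis. Payload 5.7 kg.
Tool frame: the origin (TCP) lies midway between the tips of the shut fingers; the grasp point (between the pads) lies 19 mm behind it (env.tcp_to_grasp is the distance from the TCP to the grasp point, in m); z points along the fingers, y is the line along which they close (so a half turn about z gives the same grasp; the last joint's range is limited). The gripper opens to 85 mm and grips with 20 to 120 N. Pads are 22 mm wide; open, the fingers measure 114 mm over their backs; the gripper's body (76 mm by 85 mm) begins 54 mm behind the grasp point. The pads swing forward as they close: fully open they stand 13 mm farther back than shut.
Start: joints at [-76.381, 20.558, 86.54, -0, 72.909, -6.595], TCP at [0.207, -0.563, 0.231] pointing down, gripper open.
Joint ranges: [-170.27, 170.27], [-57.76, 135], [12.27, 136.19], [-55.21, 235.2], [11.17, 155.16], [-170.74, 170.74]. Speed limits (degrees/s): [136.94, 136.94, 180, 180, 180, 180].

INTERFACE

Orientations are given as a 3x3 rotation matrix whose columns are the frame's x, y, z axes.
In Python, from plant import env, cams gives the robot as it stands. The module is installed in compiled form; this text tells all that it offers.
- The arm moves only by the shell command python3 -m handwheel 'ROWS' [OPENING] [FORCE]. ROWS is JSON, a list of rows, each a list of 6 numbers: the shift along the tool's x, y, z in m, then the turn, a rotation vector about the tool's x, y, z in rad. A call has exactly 5 rows; each row is the pose to reach, as a shift and turn from the pose commanded when the call began, along the tool's axes at that moment; what a row does not reach only later rows make up. A row lasts 1/10 s, in which the tool goes at most 50 mm and 8.59 degrees, less where a joint would pass 70% of its speed; a pose out of reach is approached as far as the arm can. A call with a gripper value outside its range is refused whole. OPENING is the finger opening in m, from 0 to 0.0854, set as the call begins (- or left out, the last holds). The fingers move at their own pace and stop on an object; FORCE is the grip in N (left out, the last holds). Time passes only in rows, so rows that repeat a pose let the fingers close, or fill a call up. It gives the time, the measured TCP pose, the force, the opening and the grip force at its end, in the units of the state.
- env.read_state(): the state, without advancing time (a new reading comes with each control period).
- cams.camera(name): name is "side" or "top" or "wrist"; returns the picture (384x512x3 uint8, blue, green, red); there is no depth.
- cams.calibration(name): a dict with "vfov" (degrees; the focal length in pixels is half the picture's height over the tangent of half this angle, whatever the lens; pixels are square), "cx", "cy" (the principal point, pixels), "D" ([k1, k2, p1, p2, k3] as OpenCV has them; the pictures are not rectified), "view" (4x4, takes a point from world to camera coordinates); the wrist camera has in their place "hand_eye" (4x4, takes a point from camera to tool coordinates, whose origin is the TCP and whose axes are the flange's). Camera axes: x right, y down, z forward; pixel columns grow to the right and rows downward; lengths in m; the calibration is good to about 2 mm. A picture is of the moment at which its call begins: read the wrist's pose just before it. calibration takes no time and is no camera call.
- env.finish_job(): hands the job in; it is judged then, once.
The state is a dict: "time": time; "joint_pos": joint angles; "dq": joint speeds; "joint_efforts": joint torques, N m; "ee_pos": TCP position; "orientation": TCP orientation; "contact_force": force on the tool from outside, world axes, zero at the start; "wrist_torque": the same for the moment, N m; "finger_gap": opening from 0.0 (shut) to 1.0 (fully open); "grip_force": force on a finger pad.
Only numpy, scipy, OpenCV 4.12 (cv2) and the standard library are available. Lean on these libraries where they do the work, as an engineer would, in place of code of your own. Each camera call takes 0.05 s, during which the arm holds its last target. There are 200 camera calls.

## Working session

There is one attempt and no reset: what is moved stays moved. The work goes in short steps, Python scripts to look and compute and a shell command to move; the robot and the scene stay as the last step left them, time stands still between calls to the robot, and variables do not carry over. Pictures are saved under pics/ and viewed, at most 14 in all, crops included, and the job is handed in when it is done.

```bash
mkdir -p pics; python3 - <<'E'
from plant import env,cams
import cv2,numpy as np
s=env.read_state();print(s)
for n in("top","side"):
    im=cams.camera(n);cv2.imwrite(f"pics/{n}0.png",im)
for n in("top","side","wrist"):print(n,cams.calibration(n))
E
```

```text
{'time': 0.0, 'joint_pos': array([-7.63813267e+01,  2.05978738e+01,  8.65981344e+01,  3.08774549e-04,
        7.29085281e+01, -6.59582141e+00]), 'dq': array([-0.13715911,  0.04745463, -0.00197924, -0.1481125 , -0.13561569,
        0.01511858]), 'joint_efforts': array([ 1.83663258e-03, -5.27615869e+01, -2.78625315e+01, -6.28098815e-05,
        1.33702916e-02, -6.34733013e-07]), 'ee_pos': array([ 0.20714652, -0.56239346,  0.23045989]), 'orientation': array([[ 9.38406234e-01,  3.45533733e-01, -4.24588479e-04],
       [ 3.45533927e-01, -9.38404581e-01,  1.77441610e-03],
       [ 2.14684843e-04, -1.81183285e-03, -9.99998336e-01]]), 'contact_force': array([-0.204208  ,  0.50914157, -0.06000035]), 'wrist_torque': array([-0.04542237,  0.02460438,  0.00535291]), 'grip_force': 0.0, 'finger_gap': 1.0014534478037131}
top {'vfov': 48.97567868556899, 'cx': 249.12103992015892, 'cy': 201.0030869743213, 'D': array([-0.01767387,  0.        ,  0.        ,  0.        ,  0.        ]), 'view': array([[-0.01666355, -0.99973979,  0.01557786, -0.0444774 ],
       [-0.98189772,  0.01342218, -0.18893571,  0.50
[... 463 characters left out ...]
5677e-01],
       [ 3.21224733e-01, -6.33471326e-01, -7.03938030e-01,
         8.27688646e-01],
       [ 0.00000000e+00,  0.00000000e+00,  0.00000000e+00,
         1.00000000e+00]])}
wrist {'vfov': 61.0001906535855, 'cx': 257.86471044838726, 'cy': 187.07842734305163, 'D': array([-0.00799489,  0.        ,  0.        ,  0.        ,  0.        ]), 'hand_eye': array([[ 2.88633308e-05, -9.63395868e-01, -2.68082826e-01,
         6.63936828e-02],
       [ 9.99999784e-01, -1.48361645e-04,  6.40825534e-04,
         7.41829755e-04],
       [-6.57141880e-04, -2.68082786e-01,  9.63395655e-01,
        -1.43004431e-01],
       [ 0.00000000e+00,  0.00000000e+00,  0.00000000e+00,
         1.00000000e+00]])}
```

View pics/top0.png

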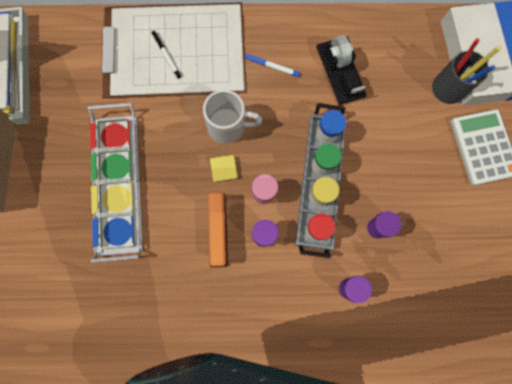

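View pics/side0.png

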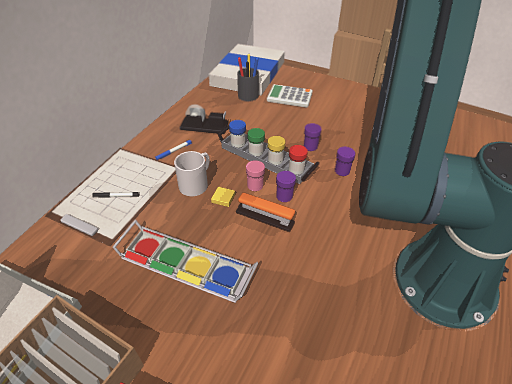

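The top view shows the pots in the carrier: blue (332,123), green (328,156), yellow (325,190), red (321,227). The rack cells are red (115,134), green (117,166), yellow (118,198) and blue (119,231). The mug at (225,115), the stapler at (217,230) and the pink and purple decoys stand in between. The side view agrees, with the same order along both rows.

```bash
cat > h.py <<'E'
import cv2,numpy as np
from plant import env,cams
R={'red':((0,5),(175,180)),'yellow':((22,32),),'green':((45,85),),'blue':((100,122),),'pink':((160,174),),'purple':((125,150),)}
def blobs(im,c,amin=60):
    h=cv2.cvtColor(im,cv2.COLOR_BGR2HSV);m=0
    for a,b in R[c]: m=m|cv2.inRange(h,(a,110,60),(b,255,255))
    m=cv2.morphologyEx(m,cv2.MORPH_OPEN,np.ones((3,3)))
    n,l,st,ce=cv2.connectedComponentsWithStats(m)
    return [(st[i,4],ce[i],st[i,:4]) for i in range(1,n) if st[i,4]>amin],m
def cam(n,pose=None):
    k=cams.calibration(n);f=192/np.tan(np.radians(k['vfov']/2))
    K=np.array([[f,0,k['cx']],[0,f,k['cy']],[0,0,1]])
    if n=='wrist':
        T=np.eye(4);T[:3,:3]=pose['orientation'];T[:3,3]=pose['ee_pos'];V=T@k['hand_eye']
    else: V=np.linalg.inv(k['view'])
    return K,k['D'],V
def ray(n,px,z,pose=None):
    K,D,V=cam(n,pose);p=cv2.undistortPoints(np.array([[px]],float),K,D)[0,0]
    d=V[:3,:3]@[p[0],p[1],1];o=V[:3,3];return o+d*(z-o[2])/d[2]
E
python3 - <<'E'
from h import *
for n in('top','side'):
    im=cv2.imread(f'pics/{n}0.png')
    for c in R:
        for a,ce,bb in blobs(im,c)[0]:
            print(n,c,a,ce.round(1),bb,'z80',ray(n,ce,.08)[:2].round(4),'z05',ray(n,ce,.005)[:2].round(4))
E
```

```text
top red 202 [465.4  56.6] [455  39  24  33] z80 [ 0.7913 -0.5016] z05 [ 0.8341 -0.5462]
top red 139 [ 92.3 135.3] [ 90 123   6  25] z80 [0.6291 0.2512] z05 [0.6564 0.2787]
top red 551 [114.9 135.2] [101 123  29  24] z80 [0.6286 0.2073] z05 [0.6558 0.2307]
top red 587 [321.4 226.2] [308 213  28  27] z80 [ 0.4448 -0.1863] z05 [ 0.4545 -0.2006]
top yellow 107 [12.3 35.5] [11 22  4 30] z80 [0.8461 0.4271] z05 [0.8942 0.4715]
top yellow 200 [475.1  66.6] [460  54  31  25] z80 [ 0.7688 -0.5193] z05 [ 0.8095 -0.5655]
top yellow 605 [223.3 168. ] [210 155  28  27] z80 [ 0.56  -0.003] z05 [5.807e-01 2.000e-04]
top yellow 570 [325.4 189.9] [312 177  28  27] z80 [ 0.5143 -0.1973] z05 [ 0.5306 -0.2127]
top yellow 168 [ 93.6 199.2] [ 91 186   7  27] z80 [0.5023 0.2418] z05 [0.5175 0.2685]
top yellow 580 [116.7 198.4] [103 186  29  26] z80 [0.5032 0.1984] z05 [0.5184 0.2209]
top green 498 [327.7 156.2] [315 144  26  25] z80 [ 0.5812 -0.2054] z05 [ 0.6039 -0.2215]
top green 100 [ 93.4 166.2] [ 91 155   5  24] z80 [0.5668 0.2457] z05 [0.5881 0.2728]
top green 502 [115.6 166.2] [103 155  27  23] z80 
[... 1825 characters left out ...]
3.4  64.4] [250  56  27  22] z80 [ 0.7514 -0.6072] z05 [ 0.8165 -0.7481]
side blue 203 [236.9 126.8] [229 120  17  15] z80 [ 0.6465 -0.2068] z05 [ 0.6994 -0.301 ]
side blue 405 [225.6 275.9] [213 266  26  21] z80 [0.4252 0.2509] z05 [0.4523 0.2101]
side blue 180 [217.1 288.3] [205 282  25  14] z80 [0.4258 0.283 ] z05 [0.453 0.246]
side purple 183 [312.2 130.1] [305 124  16  13] z80 [ 0.4443 -0.2916] z05 [ 0.4736 -0.3957]
side purple 152 [310.7 143.4] [304 137  14  14] z80 [ 0.4261 -0.2294] z05 [ 0.4533 -0.3262]
side purple 407 [344.3 160.4] [336 147  19  29] z80 [ 0.3205 -0.2013] z05 [ 0.3354 -0.2949]
side purple 461 [284.9 185.4] [277 171  19  31] z80 [ 0.4233 -0.041 ] z05 [ 0.4502 -0.1159]
```

```bash
cat >> h.py <<'E'
from scipy.spatial.transform import Rotation as Ro
def to(x,y,z,yaw,p0=None,R0=None):
    # yaw: world angle of the tool's y axis (deg), tool pointing down
    s=env.read_state();p=s['ee_pos'] if p0 is None else p0;O=s['orientation']
    a=np.radians(yaw);Y=np.array([np.cos(a),np.sin(a),0]);Z=np.array([0,0,-1.]);G=np.c_[np.cross(Y,Z),Y,Z]
    print('shift',(O.T@(np.array([x,y,z])-p)).round(4),'turn',Ro.from_matrix(O.T@G).as_rotvec().round(4),'pos',p.round(4),'t',round(s['time'],2),'gap',round(s['finger_gap'],3),'grip',round(s['grip_force'],1),'F',s['contact_force'].round(1))
E
python3 -c "
from h import *
to(.445,-.187,.2,-98.9)"
```

```text
shift [ 0.3529 -0.2701  0.0311] turn [-1.700e-03  2.000e-04  5.081e-01] pos [ 0.2072 -0.5625  0.2305] t 0.1 gap 0.999 grip 0.0 F [-0.5 -0.4  0.6]
```

```bash
python3 -m handwheel '[[0.02,-0.015,0,0,0,0],[0.055,-0.042,0,0,0,0.05],[0.094,-0.072,0,0,0,0.05],[0.132,-0.101,0,0,0,0.05],[0.17,-0.13,0,0,0,0.05]]' 0.0854 40
python3 -m handwheel '[[0.047,-0.027,0,0,0,0.1],[0.087,-0.055,0,0,0,0.22],[0.127,-0.083,0,0,0,0.34],[0.157,-0.113,0,0,0,0.42],[0.17,-0.129,0,0,0,0.458]]'
python3 -m handwheel '[[0,0,0,0,0,0],[0,0,0,0,0,0],[0,0,0,0,0,0],[0,0,0,0,0,0],[0,0,0,0,0,0]]'
python3 - <<'E'
from h import *
s=env.read_state();im=cams.camera('wrist');cv2.imwrite('pics/w1.png',im)
to(.445,-.187,.2,-98.9);print(s['joint_pos'].round(1))
for c in('red','yellow','green','blue'):
    for a,ce,bb in blobs(im,c)[0]: print(c,a,ce.round(),bb,ray('wrist',ce,.08,s).round(4))
E
```

```text
time: 0.6
ee_pos: [0.3224, -0.3804, 0.2309]
orientation: [[0.955, 0.297, -0.0], [0.297, -0.955, 0.001], [0.0, -0.001, -1.0]]
contact_force: [0.6, -0.9, -1.0]
finger_gap: 1.004
grip_force: 0.0
time: 1.1
ee_pos: [0.4469, -0.2052, 0.231]
orientation: [[0.988, -0.155, 0.0], [-0.155, -0.988, 0.002], [-0.0, -0.001, -1.0]]
contact_force: [0.4, -0.4, -0.4]
finger_gap: 1.002
grip_force: 0.0
time: 1.6
ee_pos: [0.4454, -0.2094, 0.2313]
orientation: [[0.988, -0.156, -0.0], [-0.156, -0.988, -0.0], [-0.0, 0.0, -1.0]]
contact_force: [0.2, -0.2, -0.6]
finger_gap: 1.005
grip_force: 0.0
shift [-0.0039 -0.0219  0.0313] turn [-0.      0.0001 -0.0012] pos [ 0.4454 -0.2093  0.2313] t 1.65 gap 0.997 grip 0.0 F [-0.7 -0.2 -0. ]
[-33.2  11.6  99.5  -0.   68.9  65.7]
red 2329 [234. 174.] [207 147  54  54] [ 0.4465 -0.1887  0.08  ]
yellow 2674 [42. 66.] [ 8 36 68 61] [ 0.5652 -0.0433  0.08  ]
yellow 2655 [232.  96.] [204  67  57  59] [ 0.5153 -0.1993  0.08  ]
green 2289 [229.  19.] [199   0  60  46] [ 0.5753 -0.2073  0.08  ]
```

View pics/w1.png

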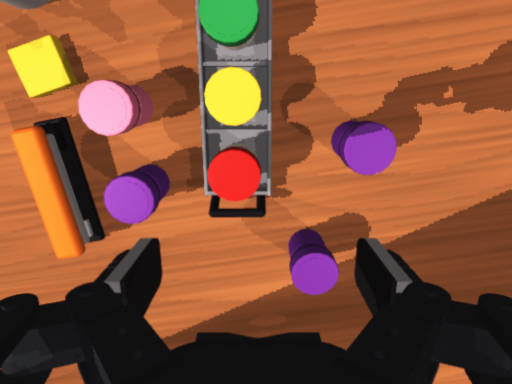

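The wrist view shows the red lid at (234,174) and the yellow at (232,96). Both agree with the top camera to within 2 mm. The decoys are clear of the fingers, so I'm descending on red.

```bash
python3 -m handwheel '[[-0.002,-0.011,0.02,0,0,0],[-0.0035,-0.0215,0.06,0,0,0],[-0.0035,-0.0215,0.1,0,0,0],[-0.0035,-0.0215,0.14,0,0,0],[-0.0035,-0.0215,0.17,0,0,0]]'
python3 -m handwheel '[[0,0,0.01,0,0,0],[0,0,0.014,0,0,0],[0,0,0.014,0,0,0],[0,0,0.014,0,0,0],[0,0,0.014,0,0,0]]'
python3 -m handwheel '[[0,0,0,0,0,0],[0,0,0,0,0,0],[0,0,0,0,0,0],[0,0,0,0,0,0],[0,0,0,0,0,0]]' 0.03 40
python3 -m handwheel '[[0,0,0,0,0,0],[0,0,0,0,0,0],[0,0,0,0,0,0],[0,0,0,0,0,0],[0,0,0,0,0,0]]'
python3 -c "
from h import *
to(.4455,-.1875,.046,-98.9)"
```

```text
time: 2.15
ee_pos: [0.4447, -0.1866, 0.0594]
orientation: [[0.988, -0.155, -0.001], [-0.155, -0.988, 0.001], [-0.001, -0.001, -1.0]]
contact_force: [0.2, -0.4, -0.1]
finger_gap: 0.998
grip_force: 0.0
time: 2.65
ee_pos: [0.4466, -0.1873, 0.0486]
orientation: [[0.988, -0.155, 0.002], [-0.155, -0.988, -0.001], [0.003, 0.001, -1.0]]
contact_force: [-0.3, -0.4, 0.9]
finger_gap: 1.002
grip_force: 0.0
time: 3.15
ee_pos: [0.4459, -0.1867, 0.048]
orientation: [[0.988, -0.155, 0.001], [-0.155, -0.988, -0.0], [0.001, 0.0, -1.0]]
contact_force: [-1.0, 0.3, 7.3]
finger_gap: 0.575
grip_force: 40.3
time: 3.65
ee_pos: [0.4459, -0.1868, 0.0479]
orientation: [[0.988, -0.155, 0.001], [-0.155, -0.988, -0.0], [0.001, 0.0, -1.0]]
contact_force: [-1.5, 0.9, 7.2]
finger_gap: 0.572
grip_force: 40.3
shift [-0.0003  0.0008  0.0019] turn [ 0.0002 -0.0008  0.0002] pos [ 0.4459 -0.1868  0.0479] t 3.65 gap 0.572 grip 40.3 F [-1.5  0.9  7.2]
```

```bash
python3 -m handwheel '[[0,0,-0.01,0,0,0],[0,0,-0.04,0,0,0],[0,0,-0.085,0,0,0],[0,0,-0.13,0,0,0],[0,0,-0.16,0,0,0]]'
python3 -m handwheel '[[-0.001,-0.01,0,0,0,0],[-0.004,-0.04,0,0,0,0],[-0.008,-0.085,0,0,0,0],[-0.012,-0.13,0,0,0,0],[-0.016,-0.175,0,0,0,0]]'
python3 -m handwheel '[[-0.004,-0.045,0,0,0,-0.05],[-0.008,-0.09,0,0,0,-0.11],[-0.012,-0.135,0,0,0,-0.17],[-0.017,-0.18,0,0,0,-0.21],[-0.019,-0.211,0,0,0,-0.229]]'
python3 -m handwheel '[[0,0,0,0,0,0],[0,0,0,0,0,0],[0,0,0,0,0,0],[0,0,0,0,0,0],[0,0,0,0,0,0]]'
python3 - <<'E'
from h import *
s=env.read_state();im=cams.camera('wrist');cv2.imwrite('pics/w2.png',im)
to(.657,.231,.208,-85.8);print(s['joint_pos'].round(1))
for c in('red','yellow','green','blue'):
    for a,ce,bb in blobs(im,c)[0]: print(c,a,ce.round(),bb,ray('wrist',ce,.005,s).round(4),ray('wrist',ce,.028,s).round(4))
E
```

```text
time: 4.15
ee_pos: [0.4462, -0.187, 0.2108]
orientation: [[0.988, -0.154, 0.003], [-0.154, -0.988, -0.002], [0.003, 0.001, -1.0]]
contact_force: [0.4, -0.3, -1.3]
finger_gap: 0.574
grip_force: 41.8
time: 4.65
ee_pos: [0.4555, -0.0094, 0.2066]
orientation: [[0.988, -0.155, -0.002], [-0.155, -0.988, 0.001], [-0.002, -0.0, -1.0]]
contact_force: [1.2, 1.0, -1.0]
finger_gap: 0.567
grip_force: 41.8
time: 5.15
ee_pos: [0.469, 0.2029, 0.2064]
orientation: [[0.997, 0.077, -0.002], [0.077, -0.997, 0.0], [-0.002, -0.001, -1.0]]
contact_force: [0.8, -0.6, -0.8]
finger_gap: 0.576
grip_force: 41.9
time: 5.65
ee_pos: [0.4706, 0.1991, 0.2073]
orientation: [[0.997, 0.072, -0.0], [0.072, -0.997, -0.0], [-0.0, 0.0, -1.0]]
contact_force: [-0.2, 0.3, -0.6]
finger_gap: 0.575
grip_force: 42.0
shift [ 0.1881 -0.0183 -0.0007] turn [-0.      0.0001 -0.001 ] pos [0.4707 0.1992 0.2074] t 5.7 gap 0.574 grip 42.0 F [-0.7  0.1 -1.3]
[ 15.2  14.7  99.1  -0.   66.2 101. ]
red 12844 [258. 270.] [194 205 128 129] [0.34   0.1884 0.005 ] [0.3531 0.1893 0.028 ]
yellow 3031 [466.  70.] [437  42  61  57] [ 0.5784 -0.0044  0.005 ] [0.5756 0.0094 0.028 ]
yellow 800 [198. 117.] [191  89  16  58] [0.5118 0.2625 0.005 ] [0.5135 0.2585 0.028 ]
yellow 2598 [241. 116.] [213  88  57  58] [0.516 0.219 0.005] [0.5174 0.2179 0.028 ]
yellow 261 [274. 116.] [272  89   5  58] [0.5188 0.1846 0.005 ] [0.52   0.1859 0.028 ]
green 245 [274.  40.] [273   9   4  65] [0.5918 0.1902 0.005 ] [0.5882 0.1911 0.028 ]
green 886 [195.  42.] [187  10  16  66] [0.5839 0.2681 0.005 ] [0.5808 0.2637 0.028 ]
green 3002 [239.  44.] [210  13  59  64] [0.585  0.2244 0.005 ] [0.5819 0.223  0.028 ]
blue 1379 [238. 174.] [215 157  54  42] [0.4547 0.2178 0.005 ] [0.4602 0.2168 0.028 ]
blue 635 [202. 184.] [195 159  15  52] [0.4404 0.257  0.005 ] [0.4469 0.2534 0.028 ]
blue 95 [273. 171.] [272 160   4  24] [0.4602 0.18   0.005 ] [0.4653 0.1815 0.028 ]
```

View pics/w2.png

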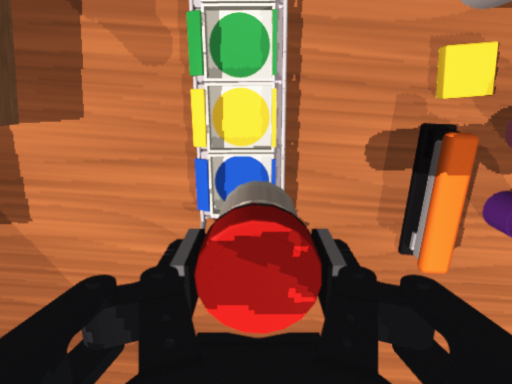

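Wrist view: blue disc (238,174), yellow (241,116), green (239,44), and the held red pot upright at (258,270). Averaging the three cameras puts the places at blue (.4505,.2135), yellow (.5185,.2185), green (.5865,.2235) and red (.6543,.2285).

```bash
python3 -m handwheel '[[0.03,-0.003,0,0,0,0],[0.075,-0.006,0,0,0,0],[0.12,-0.01,0,0,0,0],[0.165,-0.014,0,0,0,0],[0.186,-0.016,0,0,0,0]]'
python3 -m handwheel '[[0,0,0,0,0,0],[0,0,0.03,0,0,0],[0,0,0.07,0,0,0],[0,0,0.1,0,0,0],[0,0,0.12,0,0,0]]'
python3 -m handwheel '[[0,0,0,0,0,0],[0,0,0,0,0,0],[0,0,0,0,0,0],[0,0,0,0,0,0],[0,0,0,0,0,0]]'
python3 - <<'E'
from h import *
s=env.read_state();im=cams.camera('wrist');cv2.imwrite('pics/w3.png',im);cv2.imwrite('pics/t3.png',cams.camera('top'))
to(.6543,.2285,.044,-85.8)
E
```

```text
time: 6.2
ee_pos: [0.6592, 0.2294, 0.2072]
orientation: [[0.997, 0.072, 0.003], [0.072, -0.997, 0.001], [0.003, -0.0, -1.0]]
contact_force: [-0.4, -0.5, -1.3]
finger_gap: 0.571
grip_force: 42.0
time: 6.7
ee_pos: [0.6519, 0.2287, 0.0847]
orientation: [[0.997, 0.073, -0.005], [0.073, -0.997, -0.001], [-0.005, 0.001, -1.0]]
contact_force: [0.4, 0.3, -0.3]
finger_gap: 0.569
grip_force: 42.0
time: 7.2
ee_pos: [0.6557, 0.23, 0.0888]
orientation: [[0.997, 0.074, 0.002], [0.074, -0.997, 0.001], [0.002, -0.0, -1.0]]
contact_force: [-0.7, -0.1, -1.0]
finger_gap: 0.573
grip_force: 42.0
shift [-0.0012  0.0013  0.0442] turn [-0.0003 -0.0012  0.0005] pos [0.6554 0.2299 0.0882] t 7.3 gap 0.572 grip 42.0 F [-0.6  0.1 -0.5]
```

View pics/w3.png

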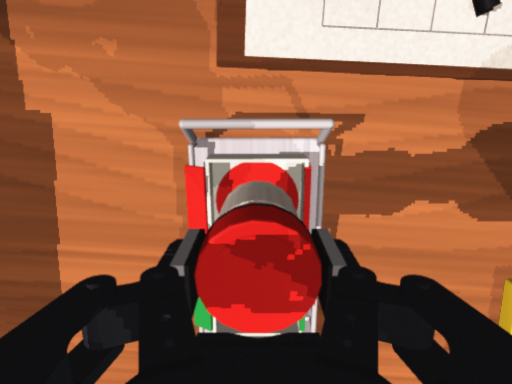

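View pics/t3.png

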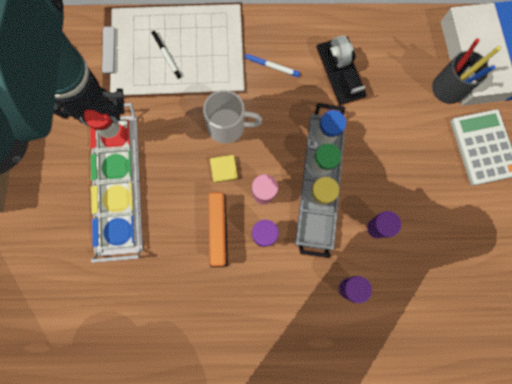

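The wrist view shows the red disc centred on column 257 with the pot on column 258, so they are aligned. In the top view the carrier's red slot is empty. Lowering the pot.

```bash
python3 -m handwheel '[[0,0.001,0.01,0,0,0],[-0.001,0.001,0.022,0,0,0],[-0.001,0.001,0.032,0,0,0],[-0.001,0.001,0.037,0,0,0],[-0.001,0.001,0.039,0,0,0]]'
python3 -m handwheel '[[0,0,0.002,0,0,0],[0,0,0.003,0,0,0],[0,0,0.004,0,0,0],[0,0,0.004,0,0,0],[0,0,0.004,0,0,0]]'
python3 -c "
from h import *
to(.6543,.2285,.044,-85.8)"
```

```text
time: 7.8
ee_pos: [0.6533, 0.2285, 0.05]
orientation: [[0.997, 0.074, -0.002], [0.074, -0.997, -0.001], [-0.002, 0.0, -1.0]]
contact_force: [-9.5, -2.9, 31.3]
finger_gap: 0.573
grip_force: 44.5
time: 8.3
ee_pos: [0.6543, 0.2286, 0.0498]
orientation: [[0.997, 0.074, 0.002], [0.074, -0.997, -0.0], [0.002, 0.0, -1.0]]
contact_force: [-12.3, -5.1, 39.3]
finger_gap: 0.573
grip_force: 45.9
shift [0.     0.0001 0.0058] turn [ 0.0002 -0.0015  0.0008] pos [0.6543 0.2286 0.0498] t 8.3 gap 0.573 grip 45.9 F [-12.3  -5.1  39.3]
```

Contact came 6 mm higher than expected, at 39 N. I'll ease the load and look.

```bash
python3 -m handwheel '[[0,0,-0.001,0,0,0],[0,0,-0.003,0,0,0],[0,0,-0.005,0,0,0],[0,0,-0.005,0,0,0],[0,0,-0.005,0,0,0]]'
python3 - <<'E'
from h import *
im=cams.camera('side');cv2.imwrite('pics/s4.png',im)
cv2.imwrite('pics/s4c.png',cv2.resize(im[170:320,80:280],(800,600),interpolation=cv2.INTER_CUBIC))
to(.6543,.2285,.044,-85.8)
E
```

```text
time: 8.8
ee_pos: [0.6541, 0.2287, 0.0498]
orientation: [[0.997, 0.074, 0.0], [0.074, -0.997, 0.0], [0.0, -0.0, -1.0]]
contact_force: [-2.1, -1.1, 9.1]
finger_gap: 0.573
grip_force: 43.1
shift [0.0001 0.0002 0.0058] turn [-0.     -0.      0.0006] pos [0.6541 0.2287 0.0498] t 8.85 gap 0.576 grip 43.1 F [-3.  -2.1  9.7]
```

View pics/s4c.png

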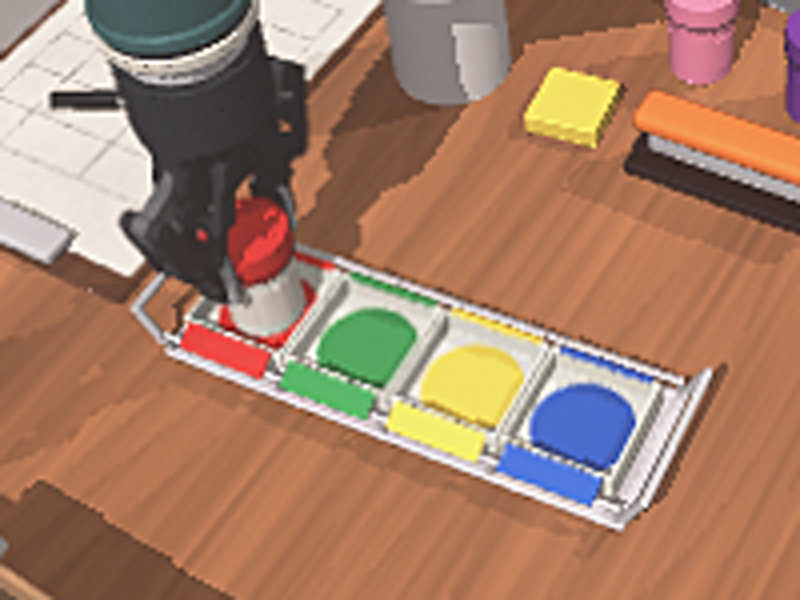

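The side crop shows the pot standing on the cell floor at about (265,310) in crop pixels, upright and clear of the walls. The rack floor is simply raised a little. Releasing.

```bash
python3 -m handwheel '[[0,0,-0.001,0,0,0],[0,0,-0.001,0,0,0],[0,0,-0.001,0,0,0],[0,0,-0.001,0,0,0],[0,0,-0.001,0,0,0]]' 0.06
python3 -m handwheel '[[0,0,0,0,0,0],[0,0,0,0,0,0],[0,0,0,0,0,0],[0,0,0,0,0,0],[0,0,0,0,0,0]]' 0.0854
python3 -m handwheel '[[0,0,-0.01,0,0,0],[0,0,-0.04,0,0,0],[0,0,-0.08,0,0,0],[0,0,-0.12,0,0,0],[0,0,-0.15,0,0,0]]'
python3 - <<'E'
from h import *
s=env.read_state();im=cams.camera('wrist');cv2.imwrite('pics/w5.png',im)
to(.5147,-.198,.2,-98.9)
for c in('red','yellow','green','blue'):
    for a,ce,bb in blobs(im,c)[0]: print(c,a,ce.round(),bb,ray('wrist',ce,.01,s).round(4),ray('wrist',ce,.08,s).round(4))
E
```

```text
time: 9.35
ee_pos: [0.654, 0.2287, 0.05]
orientation: [[0.997, 0.074, -0.0], [0.074, -0.997, -0.0], [-0.0, -0.0, -1.0]]
contact_force: [1.3, 0.1, -0.4]
finger_gap: 0.702
grip_force: 0.0
time: 9.85
ee_pos: [0.6541, 0.2287, 0.0504]
orientation: [[0.997, 0.074, 0.0], [0.074, -0.997, 0.0], [0.0, -0.0, -1.0]]
contact_force: [0.4, -0.4, 0.8]
finger_gap: 1.004
grip_force: 0.0
time: 10.35
ee_pos: [0.655, 0.2289, 0.2041]
orientation: [[0.997, 0.074, 0.003], [0.074, -0.997, 0.001], [0.003, -0.001, -1.0]]
contact_force: [0.4, 0.6, 0.6]
finger_gap: 1.0
grip_force: 0.0
shift [-0.1741  0.4159  0.0068] turn [-0.0031 -0.0106  0.2293] pos [0.6575 0.2296 0.2095] t 10.4 gap 1.001 grip 0.0 F [0.8 0.9 2.7]
red 3551 [259. 176.] [229 140  63  71] [0.6414 0.2252 0.01  ] [0.6579 0.2267 0.08  ]
red 762 [216. 169.] [208 142  16  56] [0.6449 0.2716 0.01  ] [0.6607 0.2635 0.08  ]
yellow 140 [ 25. 100.] [15 91 17 16] [0.7017 0.4654 0.01  ] [0.7057 0.4171 0.08  ]
yellow 2125 [456. 246.] [431 225  53  45] [ 0.5756 -0.0037  0.01  ] [0.6058 0.0453 0.08  ]
yellow 543 [220. 288.] [214 266  14  46] [0.5024 0.2607 0.01  ] [0.5478 0.2549 0.08  ]
yellow 1624 [257. 284.] [232 266  50  39] [0.512  0.2183 0.01  ] [0.5554 0.2213 0.08  ]
yellow 182 [286. 290.] [284 268   5  44] [0.5058 0.1832 0.01  ] [0.5504 0.1934 0.08  ]
green 570 [218. 232.] [212 208  13  49] [0.5741 0.2662 0.01  ] [0.6046 0.2593 0.08  ]
green 1758 [256. 229.] [231 209  52  43] [0.5802 0.2238 0.01  ] [0.6094 0.2257 0.08  ]
green 152 [288. 234.] [286 210   4  47] [0.577  0.1885 0.01  ] [0.6069 0.1976 0.08  ]
blue 374 [18. 51.] [ 9  5 19 85] [0.7481 0.4676 0.01  ] [0.7425 0.4189 0.08  ]
blue 140 [222. 326.] [217 319  11  14] [0.4504 0.2568 0.01  ] [0.5066 0.2518 0.08  ]
blue 746 [257. 328.] [234 320  47  19] [0.4506 0.2134 0.01  ] [0.5067 0.2174 0.08  ]
```

View pics/w5.png

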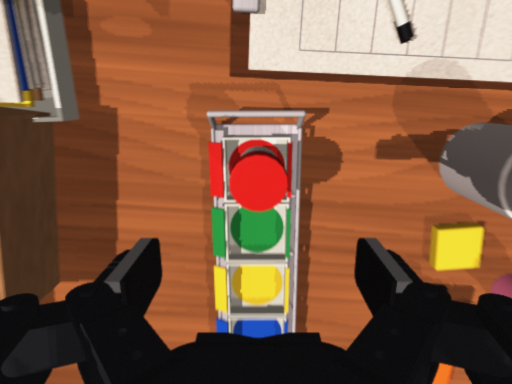

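The red pot at (259,176) stands in its cell, centred on the rack's axis. Next is yellow.

```bash
python3 -m handwheel '[[-0.01,0.02,0,0,0,0],[-0.028,0.065,0,0,0,0],[-0.046,0.11,0,0,0,0],[-0.065,0.155,0,0,0,0],[-0.084,0.2,0,0,0,0]]'
python3 -m handwheel '[[-0.019,0.045,0,0,0,0.05],[-0.038,0.09,0,0,0,0.11],[-0.057,0.135,0,0,0,0.17],[-0.076,0.18,0,0,0,0.21],[-0.088,0.21,0,0,0,0.229]]'
python3 -m handwheel '[[0,0,0,0,0,0],[0,0,0,0,0,0],[0,0,0,0,0,0],[0,0,0,0,0,0],[0,0,0,0,0,0]]'
python3 - <<'E'
from h import *
s=env.read_state();im=cams.camera('wrist')
to(.5147,-.198,.046,-98.9)
for c in('yellow','green','blue'):
    for a,ce,bb in blobs(im,c)[0]: print(c,a,ce.round(),bb,ray('wrist',ce,.08,s).round(4))
E
```

```text
time: 10.9
ee_pos: [0.5843, 0.0215, 0.201]
orientation: [[0.997, 0.074, 0.001], [0.074, -0.997, -0.0], [0.001, 0.0, -1.0]]
contact_force: [1.3, -0.4, 0.3]
finger_gap: 1.0
grip_force: 0.0
time: 11.4
ee_pos: [0.5116, -0.1957, 0.2011]
orientation: [[0.988, -0.157, 0.001], [-0.157, -0.988, -0.001], [0.001, 0.001, -1.0]]
contact_force: [0.4, -1.2, 0.8]
finger_gap: 0.997
grip_force: 0.0
time: 11.9
ee_pos: [0.5131, -0.1918, 0.2003]
orientation: [[0.988, -0.153, -0.0], [-0.153, -0.988, 0.0], [-0.0, -0.0, -1.0]]
contact_force: [0.0, -0.8, 0.9]
finger_gap: 1.003
grip_force: 0.0
shift [0.0026 0.0058 0.1543] turn [-0.0002  0.0001  0.0017] pos [ 0.513  -0.1919  0.2003] t 11.95 gap 1.0 grip 0.0 F [-0.2  0.2 -0.4]
yellow 2700 [ 61. 130.] [ 26 100  69  61] [ 0.5781 -0.0434  0.08  ]
yellow 2813 [265. 175.] [235 145  60  60] [ 0.5163 -0.1994  0.08  ]
green 3282 [263.  90.] [231  58  64  66] [ 0.5832 -0.2079  0.08  ]
blue 1674 [266.  13.] [234   0  67  33] [ 0.6361 -0.2185  0.08  ]
```

```bash
python3 -m handwheel '[[0.002,0.003,0.02,0,0,0],[0.003,0.0065,0.06,0,0,0],[0.003,0.0065,0.1,0,0,0],[0.003,0.0065,0.13,0,0,0],[0.003,0.0065,0.145,0,0,0]]'
python3 -m handwheel '[[0,0,0.004,0,0,0],[0,0,0.008,0,0,0],[0,0,0.008,0,0,0],[0,0,0.008,0,0,0],[0,0,0.008,0,0,0]]'
python3 -m handwheel '[[0,0,0,0,0,0],[0,0,0,0,0,0],[0,0,0,0,0,0],[0,0,0,0,0,0],[0,0,0,0,0,0]]' 0.03 40
python3 -m handwheel '[[0,0,0,0,0,0],[0,0,0,0,0,0],[0,0,0,0,0,0],[0,0,0,0,0,0],[0,0,0,0,0,0]]'
python3 -m handwheel '[[0,0,-0.01,0,0,0],[0,0,-0.04,0,0,0],[0,0,-0.085,0,0,0],[0,0,-0.13,0,0,0],[0,0,-0.16,0,0,0]]'
python3 -c "
from h import *
to(.5185,.2185,.208,-85.8)"
```

```text
time: 12.45
ee_pos: [0.5132, -0.1983, 0.0525]
orientation: [[0.988, -0.154, -0.004], [-0.154, -0.988, 0.002], [-0.004, -0.002, -1.0]]
contact_force: [0.2, -0.5, 0.1]
finger_gap: 1.001
grip_force: 0.0
time: 12.95
ee_pos: [0.5154, -0.2, 0.0483]
orientation: [[0.988, -0.155, 0.002], [-0.154, -0.988, -0.001], [0.002, 0.001, -1.0]]
contact_force: [0.1, -0.3, -0.4]
finger_gap: 0.999
grip_force: 0.0
time: 13.45
ee_pos: [0.515, -0.1999, 0.0478]
orientation: [[0.988, -0.155, 0.001], [-0.155, -0.988, -0.0], [0.001, 0.0, -1.0]]
contact_force: [-1.2, 1.7, 5.4]
finger_gap: 0.57
grip_force: 40.7
time: 13.95
ee_pos: [0.515, -0.1998, 0.0478]
orientation: [[0.988, -0.155, 0.001], [-0.155, -0.988, -0.0], [0.001, 0.0, -1.0]]
contact_force: [-0.7, 0.7, 6.5]
finger_gap: 0.574
grip_force: 40.7
time: 14.45
ee_pos: [0.5154, -0.2002, 0.2108]
orientation: [[0.988, -0.155, 0.003], [-0.155, -0.988, -0.001], [0.003, 0.001, -1.0]]
contact_force: [0.5, -0.1, -0.8]
finger_gap: 0.574
grip_force: 41.8
shift [-0.0617 -0.4141  0.0022] turn [ 0.0013 -0.0028 -0.2285] pos [ 0.5154 -0.2002  0.2108] t 14.45 gap 0.574 grip 41.8 F [ 0.5 -0.1 -0.8]
```

```bash
python3 -m handwheel '[[-0.002,-0.015,0,0,0,0],[-0.008,-0.055,0,0,0,0],[-0.015,-0.1,0,0,0,0],[-0.022,-0.145,0,0,0,0],[-0.028,-0.19,0,0,0,0]]'
python3 -m handwheel '[[-0.007,-0.045,0,0,0,-0.05],[-0.014,-0.09,0,0,0,-0.11],[-0.021,-0.135,0,0,0,-0.17],[-0.028,-0.18,0,0,0,-0.21],[-0.034,-0.224,0,0,0,-0.229]]'
python3 -m handwheel '[[0,0,0,0,0,0],[0,0,0,0,0,0],[0,0,0.04,0,0,0],[0,0,0.08,0,0,0],[0,0,0.11,0,0,0]]'
python3 -m handwheel '[[0,0,0.005,0,0,0],[0,0,0.01,0,0,0],[0,0,0.01,0,0,0],[0,0,0.01,0,0,0],[0,0,0.01,0,0,0]]'
python3 -c "
from h import *
to(.5185,.2185,.05,-85.8)"
```

```text
time: 14.95
ee_pos: [0.5148, -0.0055, 0.2063]
orientation: [[0.988, -0.155, -0.002], [-0.155, -0.988, 0.001], [-0.002, -0.0, -1.0]]
contact_force: [0.9, 0.1, -2.0]
finger_gap: 0.572
grip_force: 41.9
time: 15.45
ee_pos: [0.5156, 0.2209, 0.2062]
orientation: [[0.997, 0.076, -0.002], [0.076, -0.997, -0.0], [-0.002, 0.0, -1.0]]
contact_force: [0.7, -0.7, -1.4]
finger_gap: 0.573
grip_force: 41.9
time: 15.95
ee_pos: [0.5158, 0.2169, 0.0951]
orientation: [[0.997, 0.072, -0.003], [0.072, -0.997, -0.001], [-0.003, 0.001, -1.0]]
contact_force: [-0.4, 0.0, -0.5]
finger_gap: 0.579
grip_force: 42.1
time: 16.45
ee_pos: [0.5186, 0.2191, 0.0888]
orientation: [[0.997, 0.074, 0.003], [0.074, -0.997, 0.001], [0.003, -0.001, -1.0]]
contact_force: [0.8, -0.2, -1.4]
finger_gap: 0.573
grip_force: 42.1
shift [-0.0002  0.0006  0.0388] turn [-0.0006 -0.0027  0.0004] pos [0.5186 0.2191 0.0888] t 16.45 gap 0.573 grip 42.1 F [ 0.8 -0.2 -1.4]
```

```bash
python3 -m handwheel '[[0,0,0.008,0,0,0],[0,0,0.018,0,0,0],[0,0,0.027,0,0,0],[0,0,0.033,0,0,0],[0,0,0.035,0,0,0]]'
python3 -m handwheel '[[0,0,0.001,0,0,0],[0,0,0.002,0,0,0],[0,0,0.003,0,0,0],[0,0,0.004,0,0,0],[0,0,0.004,0,0,0]]'
python3 -m handwheel '[[0,0,0,0,0,0],[0,0,0,0,0,0],[0,0,0,0,0,0],[0,0,0,0,0,0],[0,0,0,0,0,0]]'
```

```text
time: 16.95
ee_pos: [0.5166, 0.2186, 0.051]
orientation: [[0.997, 0.074, -0.002], [0.074, -0.997, -0.0], [-0.002, 0.0, -1.0]]
contact_force: [0.5, -0.4, -1.2]
finger_gap: 0.576
grip_force: 42.1
time: 17.45
ee_pos: [0.5182, 0.2191, 0.0497]
orientation: [[0.997, 0.074, 0.002], [0.074, -0.997, 0.0], [0.002, -0.0, -1.0]]
contact_force: [-2.1, -1.2, 9.4]
finger_gap: 0.571
grip_force: 42.8
time: 17.95
ee_pos: [0.5182, 0.2191, 0.0498]
orientation: [[0.997, 0.074, 0.002], [0.074, -0.997, 0.001], [0.002, -0.0, -1.0]]
contact_force: [-1.2, -0.4, 8.7]
finger_gap: 0.574
grip_force: 42.8
```

The floor is at the same height as in the red cell. Releasing yellow and going for green.

```bash
python3 -m handwheel '[[0,0,-0.001,0,0,0],[0,0,-0.001,0,0,0],[0,0,-0.001,0,0,0],[0,0,-0.001,0,0,0],[0,0,-0.001,0,0,0]]' 0.06
python3 -m handwheel '[[0,0,0,0,0,0],[0,0,0,0,0,0],[0,0,0,0,0,0],[0,0,0,0,0,0],[0,0,0,0,0,0]]' 0.0854
python3 -m handwheel '[[0,0,-0.01,0,0,0],[0,0,-0.04,0,0,0],[0,0,-0.08,0,0,0],[0,0,-0.12,0,0,0],[0,0,-0.15,0,0,0]]'
python3 -m handwheel '[[0.002,0.02,0,0,0,0],[0.005,0.065,0,0,0,0],[0.008,0.11,0,0,0,0],[0.012,0.155,0,0,0,0],[0.015,0.2,0,0,0,0]]'
python3 -m handwheel '[[0.003,0.045,0,0,0,0.05],[0.007,0.09,0,0,0,0.11],[0.01,0.135,0,0,0,0.17],[0.014,0.19,0,0,0,0.21],[0.018,0.229,0,0,0,0.229]]'
python3 -m handwheel '[[0,0,0,0,0,0],[0,0,0,0,0,0],[0,0,0,0,0,0],[0,0,0,0,0,0],[0,0,0,0,0,0]]'
python3 - <<'E'
from h import *
s=env.read_state();im=cams.camera('wrist')
to(.5822,-.2068,.048,-98.9)
for c in('green','blue'):
    for a,ce,bb in blobs(im,c)[0]: print(c,a,ce.round(),bb,ray('wrist',ce,.08,s).round(4))
E
```

```text
time: 18.45
ee_pos: [0.5174, 0.2189, 0.0492]
orientation: [[0.997, 0.074, -0.0], [0.074, -0.997, 0.0], [-0.0, -0.0, -1.0]]
contact_force: [0.3, 0.2, 1.1]
finger_gap: 0.7
grip_force: 0.0
time: 18.95
ee_pos: [0.5174, 0.2189, 0.0493]
orientation: [[0.997, 0.074, -0.0], [0.074, -0.997, 0.0], [-0.0, -0.0, -1.0]]
contact_force: [-0.5, 0.4, 0.1]
finger_gap: 0.997
grip_force: 0.0
time: 19.45
ee_pos: [0.5181, 0.2191, 0.2027]
orientation: [[0.997, 0.074, 0.003], [0.074, -0.997, 0.001], [0.003, -0.001, -1.0]]
contact_force: [0.3, 0.2, -0.3]
finger_gap: 1.004
grip_force: 0.0
time: 19.95
ee_pos: [0.5473, 0.0189, 0.2003]
orientation: [[0.997, 0.074, 0.001], [0.074, -0.997, 0.0], [0.001, 0.0, -1.0]]
contact_force: [0.3, 0.3, 0.8]
finger_gap: 0.998
grip_force: 0.0
time: 20.45
ee_pos: [0.582, -0.209, 0.2002]
orientation: [[0.988, -0.156, 0.001], [-0.156, -0.988, -0.0], [0.001, 0.0, -1.0]]
contact_force: [0.7, -0.4, -0.1]
finger_gap: 1.0
grip_force: 0.0
time: 20.95
ee_pos: [0.5819, -0.2052, 0.1995]
orientation: [[0.988, -0.153, -0.0], [-0.153, -0.988, 0.0], [-0.0, -0.0, -1.0]]
contact_force: [-0.0, 0.1, -0.6]
finger_gap: 1.001
grip_force: 0.0
shift [0.0005 0.0014 0.1515] turn [-0.0002  0.0001  0.0017] pos [ 0.5819 -0.2054  0.1995] t 21.0 gap 0.999 grip 0.0 F [-0.   0.2  0.8]
green 2733 [259. 177.] [230 149  59  58] [ 0.5841 -0.2079  0.08  ]
blue 3346 [263.  91.] [231  59  64  66] [ 0.6511 -0.2211  0.08  ]
```

```bash
python3 -m handwheel '[[0.001,0.001,0.02,0,0,0],[0.0015,0.0015,0.06,0,0,0],[0.0015,0.0015,0.1,0,0,0],[0.0015,0.0015,0.13,0,0,0],[0.0015,0.0015,0.143,0,0,0]]'
python3 -m handwheel '[[0,0,0.004,0,0,0],[0,0,0.0085,0,0,0],[0,0,0.0085,0,0,0],[0,0,0.0085,0,0,0],[0,0,0.0085,0,0,0]]'
python3 -m handwheel '[[0,0,0,0,0,0],[0,0,0,0,0,0],[0,0,0,0,0,0],[0,0,0,0,0,0],[0,0,0,0,0,0]]' 0.03 40
python3 -m handwheel '[[0,0,0,0,0,0],[0,0,0,0,0,0],[0,0,0,0,0,0],[0,0,0,0,0,0],[0,0,0,0,0,0]]'
python3 -m handwheel '[[0,0,-0.01,0,0,0],[0,0,-0.04,0,0,0],[0,0,-0.085,0,0,0],[0,0,-0.13,0,0,0],[0,0,-0.16,0,0,0]]'
python3 -c "
from h import *
to(.5865,.2235,.208,-85.8)"
```

```text
time: 21.5
ee_pos: [0.5813, -0.2066, 0.0534]
orientation: [[0.988, -0.154, -0.005], [-0.154, -0.988, 0.002], [-0.005, -0.002, -1.0]]
contact_force: [-0.5, -0.1, 0.1]
finger_gap: 1.0
grip_force: 0.0
time: 22.0
ee_pos: [0.584, -0.2087, 0.049]
orientation: [[0.988, -0.155, 0.002], [-0.155, -0.988, -0.001], [0.002, 0.001, -1.0]]
contact_force: [-0.1, -0.8, -0.5]
finger_gap: 1.001
grip_force: 0.0
time: 22.5
ee_pos: [0.5835, -0.2083, 0.0482]
orientation: [[0.988, -0.155, 0.001], [-0.155, -0.988, -0.0], [0.001, 0.0, -1.0]]
contact_force: [-0.5, 2.4, 5.6]
finger_gap: 0.574
grip_force: 40.9
time: 23.0
ee_pos: [0.5835, -0.2083, 0.0483]
orientation: [[0.988, -0.155, 0.001], [-0.155, -0.988, -0.0], [0.001, 0.0, -1.0]]
contact_force: [-0.2, 1.6, 5.6]
finger_gap: 0.574
grip_force: 40.9
time: 23.5
ee_pos: [0.584, -0.2087, 0.2113]
orientation: [[0.988, -0.155, 0.003], [-0.155, -0.988, -0.001], [0.003, 0.001, -1.0]]
contact_force: [1.0, -0.3, -2.7]
finger_gap: 0.572
grip_force: 41.9
shift [-0.0643 -0.4274  0.0027] turn [ 0.0012 -0.0028 -0.2285] pos [ 0.584  -0.2087  0.2113] t 23.5 gap 0.572 grip 41.9 F [ 1.  -0.3 -2.7]
```

```bash
python3 -m handwheel '[[-0.002,-0.015,0,0,0,0],[-0.008,-0.055,0,0,0,0],[-0.015,-0.1,0,0,0,0],[-0.022,-0.15,0,0,0,0],[-0.03,-0.198,0,0,0,0]]'
python3 -m handwheel '[[-0.007,-0.045,0,0,0,-0.05],[-0.014,-0.09,0,0,0,-0.11],[-0.021,-0.138,0,0,0,-0.17],[-0.028,-0.185,0,0,0,-0.21],[-0.034,-0.229,0,0,0,-0.229]]'
python3 -m handwheel '[[0,0,0,0,0,0],[0,0,0,0,0,0],[0,0,0.04,0,0,0],[0,0,0.08,0,0,0],[0,0,0.11,0,0,0]]'
python3 -m handwheel '[[0,0,0.005,0,0,0],[0,0,0.01,0,0,0],[0,0,0.01,0,0,0],[0,0,0.01,0,0,0],[0,0,0.01,0,0,0]]'
python3 -c "
from h import *
to(.5865,.2235,.05,-85.8)"
```

```text
time: 24.0
ee_pos: [0.5828, -0.0058, 0.2066]
orientation: [[0.988, -0.155, -0.002], [-0.155, -0.988, 0.001], [-0.002, -0.0, -1.0]]
contact_force: [0.6, -0.4, -2.2]
finger_gap: 0.571
grip_force: 42.1
time: 24.5
ee_pos: [0.5841, 0.2259, 0.2064]
orientation: [[0.997, 0.076, -0.003], [0.076, -0.997, -0.0], [-0.003, 0.0, -1.0]]
contact_force: [1.4, 0.5, -2.2]
finger_gap: 0.573
grip_force: 42.0
time: 25.0
ee_pos: [0.5843, 0.2215, 0.0952]
orientation: [[0.997, 0.072, -0.003], [0.072, -0.997, -0.001], [-0.003, 0.001, -1.0]]
contact_force: [0.1, 0.3, -2.0]
finger_gap: 0.577
grip_force: 42.3
time: 25.5
ee_pos: [0.5872, 0.2237, 0.0895]
orientation: [[0.997, 0.074, 0.003], [0.074, -0.997, 0.001], [0.003, -0.001, -1.0]]
contact_force: [-0.9, 0.0, -1.4]
finger_gap: 0.575
grip_force: 42.3
shift [-0.0008  0.0002  0.0395] turn [-0.0006 -0.0028  0.0004] pos [0.5872 0.2237 0.0895] t 25.5 gap 0.575 grip 42.3 F [-0.9  0.  -1.4]
```

```bash
python3 -m handwheel '[[0,0,0.008,0,0,0],[0,0,0.018,0,0,0],[0,0,0.027,0,0,0],[0,0,0.033,0,0,0],[0,0,0.0355,0,0,0]]'
python3 -m handwheel '[[0,0,0.001,0,0,0],[0,0,0.002,0,0,0],[0,0,0.003,0,0,0],[0,0,0.004,0,0,0],[0,0,0.004,0,0,0]]'
python3 -m handwheel '[[0,0,0,0,0,0],[0,0,0,0,0,0],[0,0,0,0,0,0],[0,0,0,0,0,0],[0,0,0,0,0,0]]'
```

```text
time: 26.0
ee_pos: [0.5851, 0.2233, 0.0509]
orientation: [[0.997, 0.074, -0.002], [0.074, -0.997, -0.0], [-0.002, 0.0, -1.0]]
contact_force: [-0.5, 0.1, -1.7]
finger_gap: 0.574
grip_force: 42.3
time: 26.5
ee_pos: [0.5867, 0.2237, 0.0502]
orientation: [[0.997, 0.074, 0.002], [0.074, -0.997, 0.0], [0.002, -0.0, -1.0]]
contact_force: [-2.3, -2.2, 10.2]
finger_gap: 0.573
grip_force: 43.2
time: 27.0
ee_pos: [0.5867, 0.2237, 0.0503]
orientation: [[0.997, 0.074, 0.002], [0.074, -0.997, 0.0], [0.002, -0.0, -1.0]]
contact_force: [-3.3, -0.5, 9.7]
finger_gap: 0.575
grip_force: 43.2
```

```bash
python3 -m handwheel '[[0,0,-0.001,0,0,0],[0,0,-0.001,0,0,0],[0,0,-0.001,0,0,0],[0,0,-0.001,0,0,0],[0,0,-0.001,0,0,0]]' 0.06
python3 -m handwheel '[[0,0,0,0,0,0],[0,0,0,0,0,0],[0,0,0,0,0,0],[0,0,0,0,0,0],[0,0,0,0,0,0]]' 0.0854
python3 -m handwheel '[[0,0,-0.01,0,0,0],[0,0,-0.04,0,0,0],[0,0,-0.08,0,0,0],[0,0,-0.12,0,0,0],[0,0,-0.15,0,0,0]]'
python3 -m handwheel '[[0.002,0.03,0,0,0,0],[0.005,0.075,0,0,0,0],[0.008,0.12,0,0,0,0],[0.011,0.165,0,0,0,0],[0.014,0.21,0,0,0,0]]'
python3 -m handwheel '[[0.003,0.045,0,0,0,0.05],[0.007,0.09,0,0,0,0.11],[0.01,0.14,0,0,0,0.17],[0.014,0.19,0,0,0,0.21],[0.016,0.236,0,0,0,0.229]]'
python3 -m handwheel '[[0,0,0,0,0,0],[0,0,0,0,0,0],[0,0,0,0,0,0],[0,0,0,0,0,0],[0,0,0,0,0,0]]'
python3 - <<'E'
from h import *
s=env.read_state();im=cams.camera('wrist')
to(.6505,-.2198,.048,-98.9)
for c in('blue',):
    for a,ce,bb in blobs(im,c)[0]: print(c,a,ce.round(),bb,ray('wrist',ce,.08,s).round(4))
E
```

```text
time: 27.5
ee_pos: [0.586, 0.2235, 0.0491]
orientation: [[0.997, 0.074, -0.0], [0.074, -0.997, 0.0], [-0.0, -0.0, -1.0]]
contact_force: [0.5, -0.7, -0.1]
finger_gap: 0.702
grip_force: 0.0
time: 28.0
ee_pos: [0.586, 0.2235, 0.0493]
orientation: [[0.997, 0.074, -0.0], [0.074, -0.997, 0.0], [-0.0, -0.0, -1.0]]
contact_force: [0.1, -0.4, -0.7]
finger_gap: 1.002
grip_force: 0.0
time: 28.5
ee_pos: [0.5868, 0.2238, 0.2029]
orientation: [[0.997, 0.074, 0.003], [0.074, -0.997, 0.001], [0.003, -0.001, -1.0]]
contact_force: [0.4, 0.3, -0.5]
finger_gap: 0.999
grip_force: 0.0
time: 29.0
ee_pos: [0.6156, 0.0135, 0.2004]
orientation: [[0.997, 0.074, 0.001], [0.074, -0.997, 0.0], [0.001, 0.0, -1.0]]
contact_force: [0.3, -0.8, 0.2]
finger_gap: 0.997
grip_force: 0.0
time: 29.5
ee_pos: [0.649, -0.2215, 0.2003]
orientation: [[0.988, -0.156, 0.001], [-0.156, -0.988, -0.0], [0.001, 0.0, -1.0]]
contact_force: [1.1, 0.2, 0.8]
finger_gap: 0.999
grip_force: 0.0
time: 30.0
ee_pos: [0.6488, -0.2176, 0.1995]
orientation: [[0.988, -0.153, -0.0], [-0.153, -0.988, 0.0], [-0.0, -0.0, -1.0]]
contact_force: [1.1, 0.1, -0.1]
finger_gap: 1.003
grip_force: 0.0
shift [0.002  0.0018 0.1515] turn [-0.0002  0.0001  0.0018] pos [ 0.6489 -0.2177  0.1995] t 30.05 gap 1.006 grip 0.0 F [ 0.2  0.7 -0.5]
blue 269 [81.  3.] [55  0 42 11] [ 0.799  -0.1124  0.08  ]
blue 246 [174.  22.] [165  15  19  16] [ 0.7761 -0.1764  0.08  ]
blue 2837 [260. 175.] [230 146  61  60] [ 0.6523 -0.2212  0.08  ]
```

```bash
python3 -m handwheel '[[0.001,0.001,0.02,0,0,0],[0.0025,0.0015,0.06,0,0,0],[0.0025,0.0015,0.1,0,0,0],[0.0025,0.0015,0.13,0,0,0],[0.0025,0.0015,0.143,0,0,0]]'
python3 -m handwheel '[[0,0,0.004,0,0,0],[0,0,0.0085,0,0,0],[0,0,0.0085,0,0,0],[0,0,0.0085,0,0,0],[0,0,0.0085,0,0,0]]'
python3 -m handwheel '[[0,0,0,0,0,0],[0,0,0,0,0,0],[0,0,0,0,0,0],[0,0,0,0,0,0],[0,0,0,0,0,0]]' 0.03 40
python3 -m handwheel '[[0,0,0,0,0,0],[0,0,0,0,0,0],[0,0,0,0,0,0],[0,0,0,0,0,0],[0,0,0,0,0,0]]'
python3 -m handwheel '[[0,0,-0.01,0,0,0],[0,0,-0.04,0,0,0],[0,0,-0.085,0,0,0],[0,0,-0.13,0,0,0],[0,0,-0.16,0,0,0]]'
python3 -c "
from h import *
to(.4505,.2135,.208,-85.8)"
```

```text
time: 30.55
ee_pos: [0.6489, -0.2192, 0.053]
orientation: [[0.988, -0.154, -0.005], [-0.154, -0.988, 0.002], [-0.005, -0.002, -1.0]]
contact_force: [-0.4, 1.3, -0.3]
finger_gap: 0.999
grip_force: 0.0
time: 31.05
ee_pos: [0.6519, -0.2213, 0.0492]
orientation: [[0.988, -0.155, 0.002], [-0.155, -0.988, -0.001], [0.002, 0.0, -1.0]]
contact_force: [-0.2, 0.2, 0.5]
finger_gap: 1.0
grip_force: 0.0
time: 31.55
ee_pos: [0.6513, -0.221, 0.0483]
orientation: [[0.988, -0.155, 0.001], [-0.155, -0.988, -0.0], [0.001, 0.0, -1.0]]
contact_force: [-0.2, 0.3, 4.2]
finger_gap: 0.578
grip_force: 41.1
time: 32.05
ee_pos: [0.6514, -0.221, 0.0483]
orientation: [[0.988, -0.155, 0.001], [-0.155, -0.988, -0.0], [0.001, 0.0, -1.0]]
contact_force: [-1.3, 0.2, 5.8]
finger_gap: 0.574
grip_force: 41.1
time: 32.55
ee_pos: [0.652, -0.2213, 0.2115]
orientation: [[0.988, -0.155, 0.003], [-0.155, -0.988, -0.001], [0.003, 0.001, -1.0]]
contact_force: [1.1, -1.1, 0.1]
finger_gap: 0.575
grip_force: 41.7
shift [-0.2663 -0.3985  0.0023] turn [ 0.0012 -0.0031 -0.2285] pos [ 0.652  -0.2213  0.2115] t 32.55 gap 0.575 grip 41.7 F [ 1.1 -1.1  0.1]
```

```bash
python3 -m handwheel '[[-0.01,-0.015,0,0,0,0],[-0.033,-0.05,0,0,0,0],[-0.058,-0.087,0,0,0,0],[-0.083,-0.124,0,0,0,0],[-0.108,-0.161,0,0,0,0]]'
python3 -m handwheel '[[-0.025,-0.037,0,0,0,0],[-0.05,-0.074,0,0,0,0],[-0.075,-0.112,0,0,0,0],[-0.1,-0.15,0,0,0,0],[-0.125,-0.187,0,0,0,0]]'
python3 -m handwheel '[[-0.02,-0.03,0,0,0,-0.05],[-0.033,-0.05,0,0,0,-0.11],[-0.033,-0.05,0,0,0,-0.17],[-0.033,-0.05,0,0,0,-0.21],[-0.033,-0.05,0,0,0,-0.229]]'
python3 -m handwheel '[[0,0,0,0,0,0],[0,0,0,0,0,0],[0,0,0.04,0,0,0],[0,0,0.08,0,0,0],[0,0,0.11,0,0,0]]'
python3 -m handwheel '[[0,0,0.005,0,0,0],[0,0,0.01,0,0,0],[0,0,0.01,0,0,0],[0,0,0.01,0,0,0],[0,0,0.01,0,0,0]]'
python3 -c "
from h import *
to(.4505,.2135,.05,-85.8)"
```

```text
time: 33.05
ee_pos: [0.5679, -0.0438, 0.2079]
orientation: [[0.988, -0.155, -0.0], [-0.155, -0.988, 0.0], [-0.0, -0.0, -1.0]]
contact_force: [-0.1, 0.7, -1.2]
finger_gap: 0.568
grip_force: 41.8
time: 33.55
ee_pos: [0.4734, 0.1603, 0.208]
orientation: [[0.988, -0.155, -0.0], [-0.155, -0.988, 0.0], [-0.0, -0.0, -1.0]]
contact_force: [0.8, 0.5, -1.0]
finger_gap: 0.572
grip_force: 41.8
time: 34.05
ee_pos: [0.4493, 0.2136, 0.2079]
orientation: [[0.997, 0.076, -0.0], [0.076, -0.997, -0.0], [-0.0, 0.0, -1.0]]
contact_force: [1.7, 0.6, -1.2]
finger_gap: 0.574
grip_force: 41.9
time: 34.55
ee_pos: [0.4493, 0.2129, 0.0963]
orientation: [[0.997, 0.072, -0.001], [0.072, -0.997, -0.0], [-0.001, 0.0, -1.0]]
contact_force: [-0.0, 0.6, -1.9]
finger_gap: 0.57
grip_force: 41.9
time: 35.05
ee_pos: [0.4509, 0.2137, 0.0892]
orientation: [[0.997, 0.074, 0.003], [0.074, -0.997, 0.001], [0.003, -0.001, -1.0]]
contact_force: [-0.3, -0.6, -1.5]
finger_gap: 0.575
grip_force: 41.9
shift [-0.0005  0.0002  0.0392] turn [-0.0007 -0.0026  0.0005] pos [0.4509 0.2137 0.0892] t 35.05 gap 0.575 grip 41.9 F [-0.3 -0.6 -1.5]
```

```bash
python3 -m handwheel '[[0,0,0.008,0,0,0],[0,0,0.018,0,0,0],[0,0,0.027,0,0,0],[0,0,0.033,0,0,0],[0,0,0.0355,0,0,0]]'
python3 -m handwheel '[[0,0,0.001,0,0,0],[0,0,0.002,0,0,0],[0,0,0.003,0,0,0],[0,0,0.004,0,0,0],[0,0,0.004,0,0,0]]'
python3 -m handwheel '[[0,0,0,0,0,0],[0,0,0,0,0,0],[0,0,0,0,0,0],[0,0,0,0,0,0],[0,0,0,0,0,0]]'
```

```text
time: 35.55
ee_pos: [0.449, 0.2132, 0.0512]
orientation: [[0.997, 0.074, -0.002], [0.074, -0.997, -0.0], [-0.002, 0.0, -1.0]]
contact_force: [0.4, -0.3, -0.1]
finger_gap: 0.574
grip_force: 41.9
time: 36.05
ee_pos: [0.4504, 0.2136, 0.0501]
orientation: [[0.997, 0.074, 0.002], [0.074, -0.997, 0.0], [0.002, -0.0, -1.0]]
contact_force: [-4.4, -1.5, 17.7]
finger_gap: 0.572
grip_force: 43.4
time: 36.55
ee_pos: [0.4504, 0.2136, 0.0501]
orientation: [[0.997, 0.074, 0.002], [0.074, -0.997, 0.0], [0.002, -0.0, -1.0]]
contact_force: [-3.2, -0.8, 16.3]
finger_gap: 0.579
grip_force: 43.4
```

```bash
python3 -m handwheel '[[0,0,-0.002,0,0,0],[0,0,-0.002,0,0,0],[0,0,-0.002,0,0,0],[0,0,-0.002,0,0,0],[0,0,-0.002,0,0,0]]' 0.06
python3 -m handwheel '[[0,0,0,0,0,0],[0,0,0,0,0,0],[0,0,0,0,0,0],[0,0,0,0,0,0],[0,0,0,0,0,0]]' 0.0854
python3 -m handwheel '[[0,0,-0.01,0,0,0],[0,0,-0.04,0,0,0],[0,0,-0.08,0,0,0],[0,0,-0.12,0,0,0],[0,0,-0.16,0,0,0]]'
python3 -m handwheel '[[0,0.03,0,0,0,0],[0,0.07,0,0,0,0],[0,0.115,0,0,0,0],[0,0.16,0,0,0,0],[0,0.2,0,0,0,0]]'
python3 -m handwheel '[[0,0,0,0,0,0],[0,0,0,0,0,0],[0,0,0,0,0,0],[0,0,0,0,0,0],[0,0,0,0,0,0]]'
python3 - <<'E'
from h import *
s=env.read_state();print(s['time'])
ims={n:cams.camera(n) for n in('top','side')}
for n,im in ims.items():
    for c in('red','yellow','green','blue'):
        for a,ce,bb in blobs(im,c,120)[0]:
            p=ray(n,ce,.082)
            if .1<p[1]<.3: print(n,c,a,ce.round(1),p[:2].round(4))
t=cv2.resize(ims['top'][90:280,60:280],None,fx=1.8,fy=2.4);u=cv2.resize(ims['side'][120:310,100:330],None,fx=1.74,fy=2.4)
h=min(t.shape[0],u.shape[0]);cv2.imwrite('pics/end.png',np.hstack([t[:h],u[:h]]))
E
```

```text
time: 37.05
ee_pos: [0.4497, 0.2134, 0.0502]
orientation: [[0.997, 0.074, -0.0], [0.074, -0.997, 0.0], [-0.0, -0.0, -1.0]]
contact_force: [0.7, 0.1, 0.2]
finger_gap: 0.702
grip_force: 0.0
time: 37.55
ee_pos: [0.4498, 0.2134, 0.0503]
orientation: [[0.997, 0.074, 0.0], [0.074, -0.997, 0.0], [0.0, -0.0, -1.0]]
contact_force: [-0.4, 0.4, 0.6]
finger_gap: 0.996
grip_force: 0.0
time: 38.05
ee_pos: [0.4494, 0.2133, 0.2126]
orientation: [[0.997, 0.074, 0.0], [0.074, -0.997, 0.0], [0.0, -0.0, -1.0]]
contact_force: [1.6, 0.5, 0.2]
finger_gap: 0.999
grip_force: 0.0
time: 38.55
ee_pos: [0.4643, 0.0121, 0.2112]
orientation: [[0.997, 0.074, 0.001], [0.074, -0.997, -0.0], [0.001, 0.0, -1.0]]
contact_force: [0.6, -0.2, 0.4]
finger_gap: 1.002
grip_force: 0.0
time: 39.05
ee_pos: [0.4644, 0.015, 0.2104]
orientation: [[0.997, 0.076, -0.0], [0.076, -0.997, 0.0], [-0.0, -0.0, -1.0]]
contact_force: [-0.1, 0.8, -1.2]
finger_gap: 1.003
grip_force: 0.0
39.05
top yellow 580 [113.4 195.1] [0.5093 0.2044]
top blue 720 [106.4 228.6] [0.4458 0.2145]
side red 411 [141.4 230. ] [0.6472 0.2344]
side red 153 [135.9 257.1] [0.6119 0.2982]
side yellow 440 [193.7 250. ] [0.5149 0.2272]
side yellow 178 [188.6 277.4] [0.4875 0.2885]
side green 346 [165.3 239. ] [0.5851 0.2306]
side green 148 [161.4 267.2] [0.5497 0.2938]
side blue 460 [223.2 259.7] [0.4478 0.2205]
side blue 181 [217.1 288.3] [0.4251 0.284 ]
```

View pics/end.png

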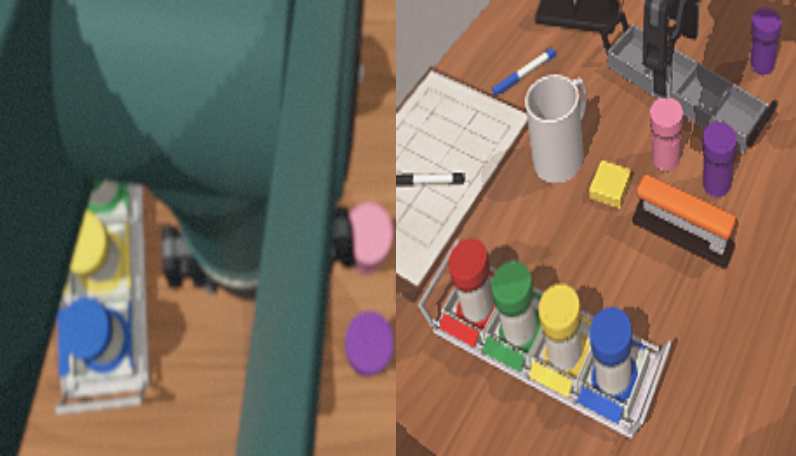

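All four pots stand upright in their matching cells, with lids in the end crop at red (470,265), green (512,282), yellow (560,312) and blue (610,337). The mug and the stapler are where they were. Re-casting the discs at the raised floor height puts blue and yellow, the two I recomputed, within about 2 mm of where I set the pots down.

```bash
python3 -c "
from plant import env
print(env.finish_job())"
```

```text
the job is handed in; nothing more can be done
None
```

All four pots are upright in the rack cells matching their lid colours, the mug and stapler look untouched in the last side view, and the job was handed in at about 39 s of the 102 s; the hand-in returned no verdict.

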